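Send a parts tray past the lane's sprung gate

TASK

Send the grey parts tray home down the bench lane: with one fingertip press down the long bar beside the lane so that the gate lifts, and keep it held down while another fingertip pushes the upright plate at the tray's rear, until the tray's front is right up against the end stop. Then let the bar up so that the gate falls shut behind the tray's compartment box, over its low tongue. Only push: do not lift the tray, do not let the gate bear on the tray or the tray bump the gate, and leave the carton, jar and bearing ring where they are.

Things in the scene. Friction and masses are not known exactly. Their poses are not given: they have to be found in the camera images.
- lane: Fixed open-topped chute (sizes mm). Origin on the bench, lane centre line; x = the way the tray travels (roughly to the robot's right), +y = away from the robot. Length x -170 to +195. Floor 6 above bench, inner width 75, walls 5 thick, tops 31 above bench. Hinge posts 12 x 14, 50 tall, at y -49.5, x -160 and +115. The gate crosses at x = +90. The lane's rear (-x) end is open.
- end_stop (a point): Centre of the end stop's face, at lane x = +185, 28 above the bench: a block across the lane, 44 tall. The tray is home when its front meets this face (tray origin at lane x = +95, rear of its push plate at lane x = +5).
- gate (a joint): Gate opening, rad: 0 shut, 1.0 fully raised (hard stop). It falls shut unless held; holding takes about 3 to 6 N down on the press bar. From 0.7 on the flap clears the tray; 0.85 is a good hold. Axle: 10 mm rod along lane x at lane y -48, 45 above bench, x -210 to +120; thin links at x -200, +35, +72 join it to the press bar.
- press_bar (a point): Round steel bar, 10 diameter, 290 long, along lane x (x -205 to +85) outside the wall on the robot's side; this point: on its axis, lane x -60. Part of the gate. Shut: lane y -81, axis 59 above bench. At gate angle q: lane y = -(48 + 36 cos(0.4-q)), axis height 45 + 36 sin(0.4-q); at 0.85 its top is 34 above bench. Free below; a fingertip can slide along it from x -190 to +25.
- flap (a point): The gate's steel flap: arm 10 x 83 x 8 across the lane from the axle, with a hanging plate 6 thick, 30 wide (lane y +4 to +34). Shut: plate's lower edge 23 above bench, arm top 53. This point: middle of that edge, lane x +90, y +19. Raised, it stands up to 125 above bench at lane x 85 to 95, leaning over the lane: keep the hand on its -x side.
- tray: Loose grey tray in the lane, 180 x 70, 0.25 to 0.5 kg; origin: underside centre, +x end to the gate. x +10 to +90: open box 42 tall with metal parts fixed in it. x -82 to +10: flat tongue 50 wide, 8 thick (the shut flap clears it). x -90 to -82: upright push plate 64 wide, 60 tall (top 66 above bench). Starts with its front 13 to 65 before the gate.
- push_plate (a point): Point on the rear face of the tray's upright push plate, mid-width, 35 mm above the tray's underside (41 above the bench).
- carton: Bystander: small cardboard carton 70 x 52 x 48 tall on the bench beyond the lane; origin at underside centre.
- jar: Bystander: jar 52 diameter, 75 tall on the bench beyond the lane; origin at underside centre.
- bearing: Bystander: steel bearing ring 60 outer diameter, 20 tall, lying on the bench on the robot's side near the lane's far (+x) end; origin at underside centre.
Mind the look-alikes: they are no part of the job. Of the things that look like the tray, the largest one is meant.

How it is judged:
On the way, in this order (a step that is already met when the one before it is completed fails the run):
1. a finger holds the press bar down and the gate open, the tray still before the gate (value of joint gate above 0.6 rad and contact force between the fingers and gate above 0.5 N and x of tray in the frame of lane below -0.003 m), for 0.1 s.
2. the tray is on its way under the gate while a finger still holds the bar down (value of joint gate above 0.6 rad and contact force between the fingers and gate above 0.3 N and x of tray in the frame of lane between 0.03 and 0.085 m), for 0.1 s.
At the end, for the whole second after the job is handed in: The tray lies flat in the lane, at rest, its front within 8 mm of the end stop, and the gate has shut (under 0.05 rad) behind its box, over the tongue (x of tray in the frame of lane above 0.087 m and value of joint gate below 0.05 rad and z of tray in the frame of lane below 0.009 m and angle between tray's own z axis and vertical below 0.05 rad and linear speed of tray below 0.02 m/s and contact force between the fingers and gate below 0.05 N); the robot touches nothing.
It fails at once if the gate's flap bears on the tray or the tray bumps it (over 1 N) (contact force between gate and tray above 1 N).
It fails at once if the tray is lifted off the lane floor (over 12 mm) or tipped (z of tray in the frame of lane above 0.018 m or angle between tray's own z axis and vertical above 0.2 rad).
It fails at once if the carton is knocked or moved (distance of carton from where it was at the start of the episode above 0.02 m).
It fails at once if the jar is knocked or moved (distance of jar from where it was at the start of the episode above 0.02 m).
It fails at once if the bearing ring is knocked or moved (distance of bearing from where it was at the start of the episode above 0.02 m).
It also fails if it takes over 35 s, if anything falls off the work surface, if the arm or the gripper's body presses on something with over 40 N, if the wrist force passes 120 N, or if a joint passes its speed limit or range.

ROBOT

A 7-joint arm with a two-finger parallel gripper is mounted at the origin on the work surface. World frame = base frame: x ahead of the robot, y to its left, z up, the work surface at z = 0. Lengths are in m, angles in rad, forces in N, time in s.
With the tool pointing down it reaches from about 0.4 to 0.875 m from the base axis. Payload 19.3 kg.
Tool frame: the origin (TCP) lies midway between the tips of the shut fingers; the grasp point (between the pads) lies 19 mm behind it; z points along the fingers, y is the direction in which the jaws open and shut (so a half turn about z gives the same grasp; the last joint's range is limited). The gripper opens to 85 mm and grips with 20 to 120 N. Pads are 22 mm wide; open, the fingers measure 114 mm over their backs; the gripper's body (76 mm by 85 mm) begins 54 mm behind the grasp point. The pads swing forward as they close: fully open they stand 13 mm farther back than shut.
Start: joints at [-1.242, 0.521, -0.036, 1.599, 0.021, 1.021, -0.113], TCP at [0.243, 0.576, 0.231] pointing down, gripper open.
Joint ranges: [-2.91, 2.91], [-0.3, 2.13], [-1.5, 1.42], [0.17, 2.43], [-1.26, 4.41], [0.16, 1.93], [-2.52, 2.52]. Speed limits (rad/s): [1.89, 1.89, 2.39, 2.39, 3.01, 3.01, 3.01].

INTERFACE

Orientations are given as [roll, pitch, yaw] about the fixed x, y, z axes, in that order (R = Rz(yaw) Ry(pitch) Rx(roll)).
In Python, from workcell import bot, eyes gives the robot as it stands. The module is installed in compiled form; this text tells all that it offers.
- The arm moves only by the shell command python3 -m jog 'ROWS' [FORCE]. ROWS is JSON, a list of rows, each an object with "delta_pos": the shift along the world's x, y, z in mm, a list of three; "spin": the turn about the world's z in rad; "claw": the closure, from 0 (fully open) to 1 (shut). In form: [{"delta_pos": [tx, ty, tz], "spin": spin, "claw": claw}, ...]. A call has 1 to 8 rows; each row is the pose to reach, as a shift and turn from the pose measured when the call began; what a row does not reach only later rows make up. A row lasts 1/10 s, in which the tool goes at most 50 mm and 8.59 degrees, less where a joint would pass 70% of its speed; a pose out of reach is approached as far as the arm can. A call with a gripper value outside its range is refused whole. The fingers move at their own pace and stop on an object; FORCE is the grip in N (left out, the last holds). Time passes only in rows, so rows that repeat a pose let the fingers close. It gives the time, the measured TCP pose, the force and the opening at its end, in the units of the state.
- bot.observe(): the state, without advancing time (a new reading comes with each control period).
- eyes.grab_frame(name): name is "side" or "top" or "wrist"; returns the picture (400x640x3 uint8, blue, green, red); there is no depth.
- eyes.camera_params(name): a dict with "fx", "fy", "cx", "cy" (pixels), "k1" (the pictures are not rectified: a ray, as slopes to the right and down, at radius r is drawn at 1 + k1 r^2 times it, then the intrinsics apply), "origin" and "attitude" of the camera in the world. Camera axes: x right, y up, looking along -z (the intrinsics and any distortion apply to the point x, -y, -z); pixel columns grow to the right and rows downward; lengths in m; the calibration is good to about 2 mm. A picture is of the moment at which its call begins: read the wrist's pose just before it. camera_params takes no time and is no camera call; for the wrist camera it gives the pose at the moment of the call.
- bot.job_done(): hands the job in, once; it reports no verdict.
The state is a dict: "clock": time; "qpos": joint angles; "qd": joint speeds; "joint_efforts": joint torques, N m; "position": TCP position; "tool_rot": TCP orientation; "force": force on the tool from outside, world axes, zero at the start; "moment": the same for the moment, N m; "grip_width": finger opening in m.
Only numpy, scipy, OpenCV 4.12 (cv2) and the standard library are available. Lean on these libraries where they do the work, as an engineer would, in place of code of your own. Each camera call takes 0.05 s, during which the arm holds its last target. There are 200 camera calls.

## Working session

There is one attempt and no reset: what is moved stays moved. The work goes in short steps, Python scripts to look and compute and a shell command to move; the robot and the scene stay as the last step left them, time stands still between calls to the robot, and variables do not carry over. Pictures are saved under pics/ and viewed, about 8 in all and at most 12, crops included, and the job is handed in when it is done.

```bash
mkdir -p pics
python3 - <<'E'
from workcell import bot, eyes
import cv2
s=bot.observe(); print(s)
for n in("top","side"):
    cv2.imwrite(f"pics/{n}0.png",eyes.grab_frame(n)); print(n,eyes.camera_params(n))
E
```

```text
{'clock': 0.0, 'qpos': array([-1.2421854 ,  0.52199989, -0.03631099,  1.6000252 ,  0.02117524,
        1.02113068, -0.11280166]), 'qd': array([ 0.00106382, -0.00052079,  0.00031107,  0.00012502, -0.00105602,
        0.00030286,  0.00027263]), 'joint_efforts': array([-3.05394587e-05, -9.27115631e+01,  1.97927222e+00, -3.69919288e+01,
        1.76191342e-02,  8.51923891e-03,  3.16246212e-05]), 'position': array([0.24260093, 0.57560468, 0.23072856]), 'tool_rot': array([-3.14041592e+00,  7.34198129e-05,  2.74274327e+00]), 'force': array([0.90887317, 0.02114301, 0.09166306]), 'moment': array([-0.00767083, -0.01296133, -0.02055513]), 'grip_width': 0.0854448587376217}
top {'fx': 402.60564291588264, 'fy': 402.60564291588264, 'cx': 321.7380305250823, 'cy': 200.1447502612248, 'k1': 0.003859250413721255, 'origin': array([0.45614519, 0.02520077, 0.86998219]), 'attitude': array([ 0.12093488,  0.01931034, -1.5838028 ])}
side {'fx': 376.70269854937237, 'fy': 376.70269854937237, 'cx': 323.91377311360685, 'cy': 204.93744439367987, 'k1': -0.04349511459806422, 'origin': array([ 0.48789814, -0.58319263,  0.50803654]), 'attitude': array([ 0.95962355, -0.0189693 , -0.12516553])}
```

View pics/top0.png

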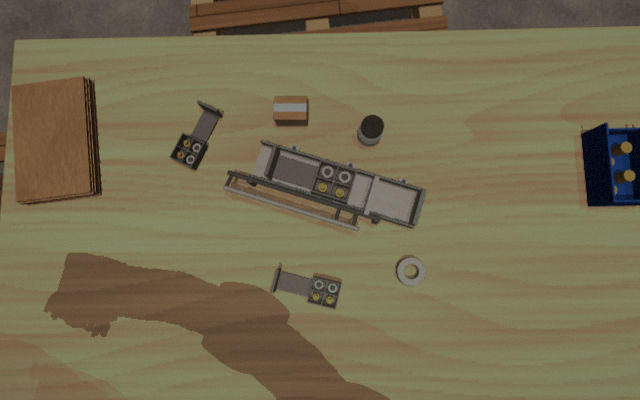

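View pics/side0.png

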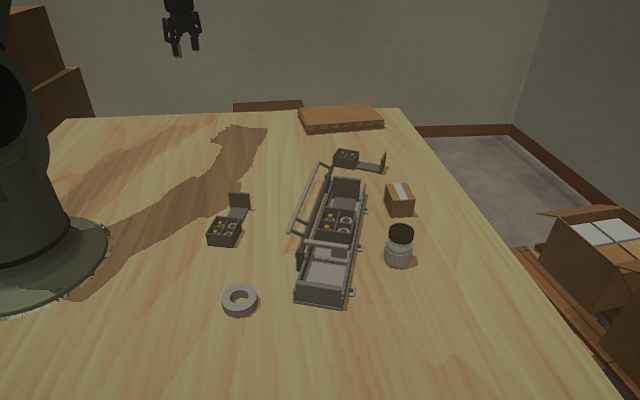

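Run:
```python
import cv2,numpy as np
t=cv2.imread("pics/top0.png")[125:240,215:435]; s=cv2.imread("pics/side0.png")[150:315,280:380]
cv2.imwrite("pics/tz.png",cv2.resize(t,None,fx=3.6,fy=3.6,interpolation=cv2.INTER_CUBIC))
cv2.imwrite("pics/sz.png",cv2.resize(s,None,fx=3.6,fy=3.6,interpolation=cv2.INTER_CUBIC))
```

```text
(no output)
```

View pics/tz.png

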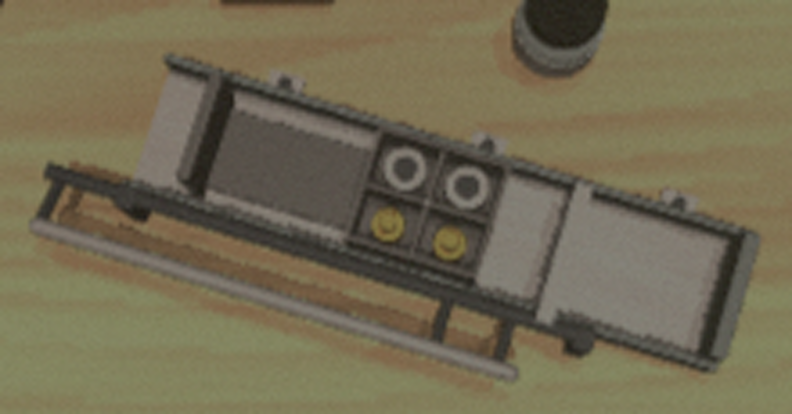

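View pics/sz.png

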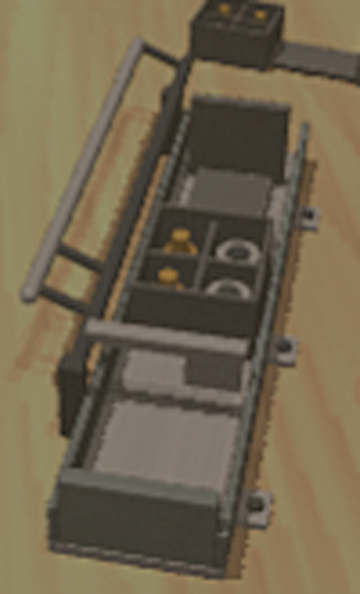

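```bash
cat > h.py <<'E'
import numpy as np, json
from scipy.optimize import least_squares
from scipy.spatial.transform import Rotation as R
from workcell import eyes
def proj(P,c):
    p=(np.atleast_2d(P)-c["origin"])@R.from_euler("xyz",c["attitude"]).as_matrix()
    s=np.c_[p[:,0],-p[:,1]]/-p[:,2:]
    s=s*(1+c["k1"]*(s**2).sum(1,keepdims=True))
    return s*[c["fx"],c["fy"]]+[c["cx"],c["cy"]]
def l2w(p,L):
    p=np.atleast_2d(p)/1000.; c,s=np.cos(L[2]),np.sin(L[2])
    return np.c_[L[0]+c*p[:,0]-s*p[:,1],L[1]+s*p[:,0]+c*p[:,1],p[:,2]]
E
python3 - <<'E'
from h import *
T,S=eyes.camera_params("top"),eyes.camera_params("side")
t=[((168,57),(-170,42.5,31)),((715,368),(195,-42.5,31)),((33,227),(-205,-81,59)),((515,374),(85,-81,59)),((48,170),(-210,-48,45)),((578,340),(115,-49.5,50))]
s=[((140,44),(-205,-81,59)),((30,297),(85,-81,59))]
tr=[((503,160),(90,35,48)),((475,278),(90,-35,48)),((380,130),(10,35,48)),((350,243),(10,-35,48)),((213,68),(-90,32,66)),((181,187),(-90,-32,66))]
px=lambda l,o:np.array([a for a,_ in l])/3.6+o
W=lambda l:np.array([b for _,b in l],float)
f=lambda L:np.r_[proj(l2w(W(t),L),T)-px(t,[215,125]),proj(l2w(W(s),L),S)-px(s,[280,150])]
r=least_squares(lambda L:f(L).ravel(),[.5,0,-1.9],loss="soft_l1");L=r.x
print(L,np.round(f(L),1).tolist())
g=lambda d:proj(l2w(W(tr)+[d[0],d[1],0],L),T)-px(tr,[215,125])
r=least_squares(lambda d:g(d).ravel(),[-20,0]);print(r.x,np.round(g(r.x),1).tolist())
json.dump([L.tolist(),r.x.tolist()],open("pose.json","w"))
E
```

```text
[ 0.59881006  0.02143425 -1.88734103] [[-1.2, -1.7], [0.5, 0.5], [-1.2, -1.3], [0.8, 0.1], [-0.7, -0.0], [1.6, -0.6], [-0.8, -1.0], [-1.7, 1.1]]
[-41.38300343  -1.35182126] [[2.8, 1.7], [0.8, 1.0], [0.2, -1.1], [-1.6, -0.7], [-0.6, 1.4], [-1.5, -2.3]]
```

```bash
python3 -m jog '[{"delta_pos":[365,-395,0],"spin":-1.489,"claw":0.24},{"delta_pos":[365,-395,0],"spin":-1.489,"claw":0.24},{"delta_pos":[365,-395,0],"spin":-1.489,"claw":0.24},{"delta_pos":[365,-395,0],"spin":-1.489,"claw":0.24},{"delta_pos":[365,-395,0],"spin":-1.489,"claw":0.24},{"delta_pos":[365,-395,0],"spin":-1.489,"claw":0.24},{"delta_pos":[365,-395,0],"spin":-1.489,"claw":0.24},{"delta_pos":[365,-395,0],"spin":-1.489,"claw":0.24}]' 20
```

```text
clock: 0.9
position: [0.515, 0.2803, 0.2309]
tool_rot: [-3.141, -0.0, 1.537]
force: [0.5, 0.8, 0.4]
grip_width: 0.065
```

```bash
python3 -m jog '[{"delta_pos":[93,-99,0],"spin":-0.283,"claw":0.24},{"delta_pos":[93,-99,0],"spin":-0.283,"claw":0.24},{"delta_pos":[93,-99,-40],"spin":-0.283,"claw":0.24},{"delta_pos":[93,-99,-80],"spin":-0.283,"claw":0.24},{"delta_pos":[93,-99,-120],"spin":-0.283,"claw":0.24},{"delta_pos":[93,-99,-120],"spin":-0.283,"claw":0.24},{"delta_pos":[93,-99,-120],"spin":-0.283,"claw":0.24},{"delta_pos":[93,-99,-120],"spin":-0.283,"claw":0.24}]'
python3 - <<'E'
from h import *
from workcell import bot
import cv2
L,d=json.load(open("pose.json"))
s=bot.observe();print(s["position"],s["tool_rot"],s["force"],s["qpos"],s["grip_width"])
c=eyes.camera_params("wrist");w=eyes.grab_frame("wrist");print(c)
cv2.imwrite("pics/w1raw.png",w);
pts=[(-170,42.5,31),(-170,-42.5,31),(-205,-81,59),(-210,-48,45),(-90+d[0],32+d[1],66),(-90+d[0],-32+d[1],66),(-160,-49.5,50),(10+d[0],35+d[1],48),(10+d[0],-35+d[1],48),(-60,-81,59)]
for p,q in zip(pts,proj(l2w(pts,L),c)):
    print(p,q.round()); cv2.circle(w,tuple(int(v) for v in q.round()),3,(0,0,255),1)
t=eyes.grab_frame("side"); cv2.imwrite("pics/s1raw.png",t)
cv2.imwrite("pics/w1.png",np.vstack([cv2.resize(w,(480,300)),cv2.resize(t[40:290,200:440],(480,300))]) if 0 else w)
E
```

```text
clock: 1.7
position: [0.609, 0.1819, 0.1132]
tool_rot: [3.14, -0.002, 1.254]
force: [0.1, 0.5, 0.4]
grip_width: 0.0649
[0.60902495 0.18185239 0.11321401] [ 3.14038347e+00 -1.80415726e-03  1.25416466e+00] [0.09719556 0.48069629 0.44705701] [-0.60451982  0.7050522   0.34041692  1.68124995 -0.30558371  0.80590653
 -0.4430584 ] 0.06494679511922145
{'fx': 345.3020800005023, 'fy': 345.3020800005023, 'cx': 316.4080885991569, 'cy': 204.46258900601794, 'k1': 0.006660479556238065, 'origin': array([0.62973609, 0.25014473, 0.25530448]), 'attitude': array([-0.28732086, -0.00215961, -0.31744149])}
(-170, 42.5, 31) [442. 191.]
(-170, -42.5, 31) [315. 191.]
(-205, -81, 59) [246. 143.]
(-210, -48, 45) [305. 132.]
(-131.38300343406823, 30.648178743933478, 66) [436. 267.]
(-131.38300343406823, -33.35182125606652, 66) [330. 267.]
(-160, -49.5, 50) [303. 214.]
(-31.383003434068222, 33.64817874393348, 48) [419. 380.]
(-31.383003434068222, -36.35182125606652, 48) [323. 380.]
(-60, -81, 59) [258. 358.]
```

View pics/w1.png

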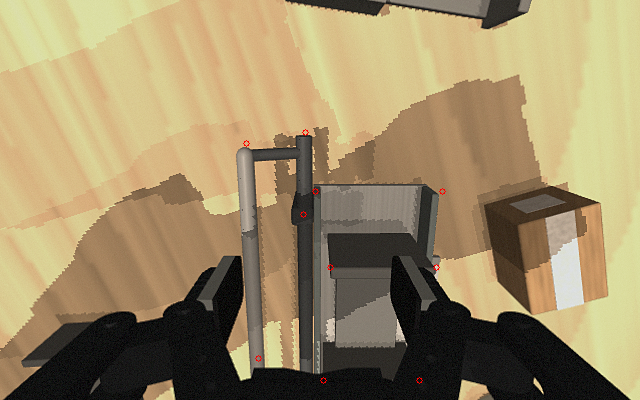

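Run:
```python
from h import *
import cv2
L,d=json.load(open("pose.json"))
c=eyes.camera_params("wrist");w=cv2.imread("pics/w1raw.png")[200:360,150:480]
w=cv2.resize(w,None,fx=2.4,fy=2.4,interpolation=cv2.INTER_CUBIC)
for z,col in((113,(0,0,255)),(121,(0,255,0))):
  for y in(-87.2,-72.7,-7.7,6.8):
    q=(proj(l2w([(-166.6,y,z),(-144.6,y,z)],L),c)-[150,200])*2.4
    cv2.line(w,*[tuple(int(v) for v in r) for r in q],col,1)
cv2.imwrite("pics/w2.png",cv2.convertScaleAbs(w,alpha=1.8))
```

```text
(no output)
```

View pics/w2.png

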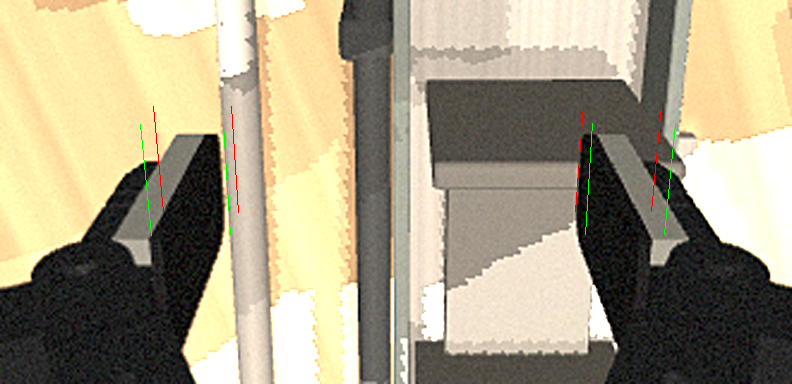

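```bash
J='python3 -m jog'; python3 -m jog '[{"delta_pos":[-1,0,0],"spin":0,"claw":0.12},{"delta_pos":[-1,0,-20],"spin":0,"claw":0.12},{"delta_pos":[-1,0,-40],"spin":0,"claw":0.12},{"delta_pos":[-1,0,-50],"spin":0,"claw":0.12},{"delta_pos":[-1,0,-50],"spin":0,"claw":0.12}]'
python3 -m jog '[{"delta_pos":[0,0,-4],"spin":0,"claw":0.12},{"delta_pos":[0,0,-4],"spin":0,"claw":0.12}]'
python3 -m jog '[{"delta_pos":[0,0,-4],"spin":0,"claw":0.12},{"delta_pos":[0,0,-4],"spin":0,"claw":0.12}]'
```

```text
clock: 2.3
position: [0.6074, 0.1819, 0.0625]
tool_rot: [3.141, -0.001, 1.254]
force: [0.2, -0.2, -0.5]
grip_width: 0.075
clock: 2.5
position: [0.6076, 0.1819, 0.0589]
tool_rot: [3.141, -0.002, 1.254]
force: [0.3, -0.2, 0.8]
grip_width: 0.0749
clock: 2.7
position: [0.6077, 0.182, 0.0549]
tool_rot: [3.141, -0.002, 1.254]
force: [-0.4, -0.8, -0.4]
grip_width: 0.0754
```

```bash
python3 -m jog '[{"delta_pos":[0,0,-4],"spin":0,"claw":0.12},{"delta_pos":[0,0,-4],"spin":0,"claw":0.12}]'
python3 -m jog '[{"delta_pos":[0,0,-4],"spin":0,"claw":0.12},{"delta_pos":[0,0,-4],"spin":0,"claw":0.12}]'
python3 - <<'E'
from h import *
import cv2
cv2.imwrite("pics/s2.png",cv2.resize(eyes.grab_frame("side")[90:320,260:400],None,fx=2.6,fy=2.6,interpolation=cv2.INTER_CUBIC))
E
```

```text
clock: 2.9
position: [0.6075, 0.1823, 0.0507]
tool_rot: [3.141, -0.002, 1.255]
force: [-1.4, -0.1, 3.4]
grip_width: 0.0756
clock: 3.1
position: [0.6073, 0.1825, 0.0465]
tool_rot: [-3.141, -0.002, 1.255]
force: [-1.8, 1.7, 3.4]
grip_width: 0.0752
```

View pics/s2.png

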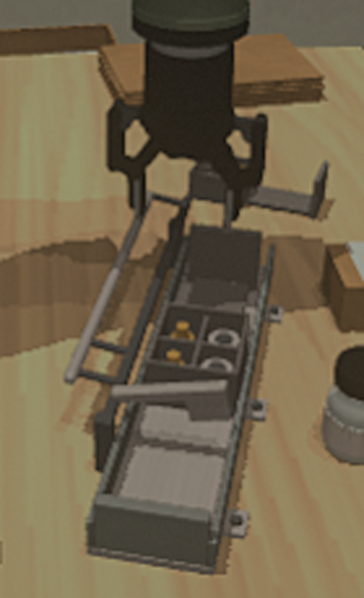

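```bash
python3 -m jog '[{"delta_pos":[0,0,-5],"spin":0,"claw":0.12},{"delta_pos":[0,0,-10],"spin":0,"claw":0.12},{"delta_pos":[0,0,-15],"spin":0,"claw":0.12},{"delta_pos":[0,0,-20],"spin":0,"claw":0.12},{"delta_pos":[0,0,-24],"spin":0,"claw":0.12},{"delta_pos":[0,0,-24],"spin":0,"claw":0.12},{"delta_pos":[0,0,-24],"spin":0,"claw":0.12}]'
python3 - <<'E'
from h import *
import cv2
cv2.imwrite("pics/s3.png",cv2.resize(eyes.grab_frame("side")[90:320,260:400],None,fx=2.6,fy=2.6,interpolation=cv2.INTER_CUBIC))
E
```

```text
clock: 3.85
position: [0.6086, 0.182, 0.0229]
tool_rot: [3.139, -0.003, 1.254]
force: [3.1, -0.4, 5.2]
grip_width: 0.075
```

View pics/s3.png

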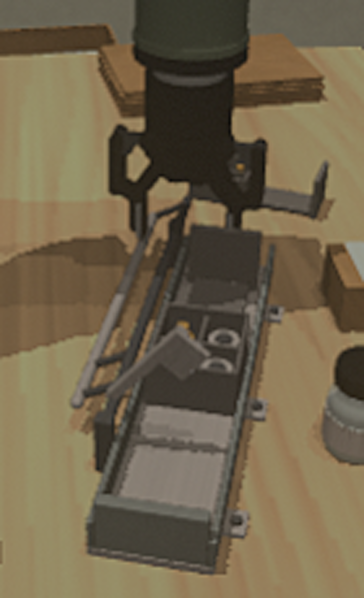

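Run:
```python
from h import *
L,d=json.load(open("pose.json"));c=eyes.camera_params("side")
for q in(0,.5,.6,.7,.8,.85,.9,1):
    b=(proj(l2w((85,-(48+36*np.cos(.4-q)),45+36*np.sin(.4-q)),L),c)[0]-[260,90])*2.6
    # flap lower edge mid/plate corners rotated about axle (y -48,z 45)
    o=[]
    for y,z in((4,23),(34,23),(34,53)):
        dy,dz=y+48,z-45; p=(87,-48+dy*np.cos(q)-dz*np.sin(q),45+dy*np.sin(q)+dz*np.cos(q))
        o.append(((proj(l2w(p,L),c)[0]-[260,90])*2.6).round().tolist())
    print(q,b.round(),o)
x,y=np.array([.6086,.182])-L[:2];k,s=np.cos(L[2]),np.sin(L[2]);print(k*x+s*y,-s*x+k*y,k,s)
```

```text
0 [ 69. 373.] [[184.0, 429.0], [225.0, 435.0], [227.0, 404.0]]
0.5 [ 67. 392.] [[191.0, 401.0], [229.0, 391.0], [210.0, 359.0]]
0.6 [ 67. 395.] [[190.0, 395.0], [226.0, 381.0], [203.0, 350.0]]
0.7 [ 69. 399.] [[188.0, 389.0], [222.0, 372.0], [195.0, 342.0]]
0.8 [ 71. 403.] [[186.0, 383.0], [217.0, 363.0], [187.0, 334.0]]
0.85 [ 72. 405.] [[184.0, 380.0], [214.0, 358.0], [182.0, 331.0]]
0.9 [ 73. 406.] [[182.0, 377.0], [210.0, 354.0], [177.0, 327.0]]
1 [ 75. 410.] [[178.0, 371.0], [203.0, 345.0], [167.0, 321.0]]
-0.15563577174975662 -0.04067813287594475 -0.3112848026834555 -0.9503166691257826
```

```bash
python3 -m jog '[{"delta_pos":[-2.5,-7.6,0],"spin":0,"claw":0.12},{"delta_pos":[-4,-12.3,0],"spin":0,"claw":0.12},{"delta_pos":[-5.5,-17,0],"spin":0,"claw":0.12},{"delta_pos":[-7.5,-22.8,0],"spin":0,"claw":0.12},{"delta_pos":[-9.5,-29,0],"spin":0,"claw":0.12},{"delta_pos":[-11.5,-35.1,0],"spin":0,"claw":0.12},{"delta_pos":[-14,-42.8,0],"spin":0,"claw":0.12},{"delta_pos":[-16.5,-50.4,0],"spin":0,"claw":0.12}]'
```

```text
clock: 4.7
position: [0.5926, 0.1321, 0.0231]
tool_rot: [3.138, -0.004, 1.255]
force: [1.6, 6.1, 4.9]
grip_width: 0.0754
```

```bash
python3 -m jog '[{"delta_pos":[-2.5,-7.6,0],"spin":0,"claw":0.12},{"delta_pos":[-5,-15.2,0],"spin":0,"claw":0.12},{"delta_pos":[-7.5,-22.8,0],"spin":0,"claw":0.12},{"delta_pos":[-10,-30.4,0],"spin":0,"claw":0.12},{"delta_pos":[-12.5,-38,0],"spin":0,"claw":0.12},{"delta_pos":[-15,-45.6,0],"spin":0,"claw":0.12},{"delta_pos":[-17.4,-53,0],"spin":0,"claw":0.12},{"delta_pos":[-19.8,-60.5,0],"spin":0,"claw":0.12}]'
python3 - <<'E'
from h import *
import cv2
cv2.imwrite("pics/s4.png",cv2.resize(eyes.grab_frame("side")[90:320,260:400],None,fx=2.6,fy=2.6,interpolation=cv2.INTER_CUBIC))
E
```

```text
clock: 5.5
position: [0.573, 0.0718, 0.0231]
tool_rot: [3.138, -0.005, 1.255]
force: [2.2, 5.4, 4.9]
grip_width: 0.075
```

View pics/s4.png

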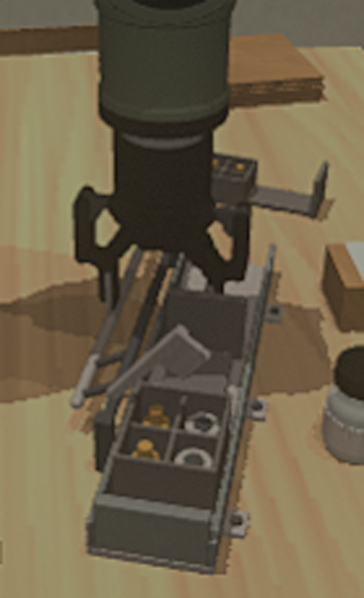

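```bash
python3 -m jog '[{"delta_pos":[-1.6,-4.8,0],"spin":0,"claw":0.12},{"delta_pos":[-3.1,-9.5,0],"spin":0,"claw":0.12},{"delta_pos":[-4.7,-14.3,0],"spin":0,"claw":0.12},{"delta_pos":[-6.2,-19,0],"spin":0,"claw":0.12},{"delta_pos":[-7.5,-22.8,0],"spin":0,"claw":0.12},{"delta_pos":[-8.7,-26.6,0],"spin":0,"claw":0.12},{"delta_pos":[-9.3,-28.5,0],"spin":0,"claw":0.12},{"delta_pos":[-9.3,-28.5,0],"spin":0,"claw":0.12}]'
python3 -m jog '[{"delta_pos":[-0.3,-1,0],"spin":0,"claw":0.12},{"delta_pos":[-0.6,-2,0],"spin":0,"claw":0.12}]'
python3 -m jog '[{"delta_pos":[-0.3,-1,0],"spin":0,"claw":0.12},{"delta_pos":[-0.6,-2,0],"spin":0,"claw":0.12}]'
```

```text
clock: 6.35
position: [0.5635, 0.0416, 0.0232]
tool_rot: [3.138, -0.004, 1.253]
force: [0.0, 1.8, 5.2]
grip_width: 0.0755
clock: 6.55
position: [0.563, 0.0401, 0.0231]
tool_rot: [3.138, -0.004, 1.254]
force: [1.3, 4.9, 4.3]
grip_width: 0.0752
clock: 6.75
position: [0.5626, 0.0386, 0.0232]
tool_rot: [3.138, -0.005, 1.254]
force: [2.9, 14.5, 4.2]
grip_width: 0.0751
```

```bash
python3 -m jog '[{"delta_pos":[-0.3,-1,0],"spin":0,"claw":0.12},{"delta_pos":[-0.3,-1,0],"spin":0,"claw":0.12}]'
python3 - <<'E'
from h import *
import cv2
a=eyes.grab_frame("side")[190:320,270:380]; b=eyes.grab_frame("top")[140:240,300:435]
f=lambda i:cv2.resize(i,(400,int(400*i.shape[0]/i.shape[1])),interpolation=cv2.INTER_CUBIC)
a,b=f(a),f(b); h=max(len(a),len(b)); o=np.zeros((h,800,3),np.uint8); o[:len(a),:400]=a;o[:len(b),400:]=b
cv2.imwrite("pics/s5.png",o)
E
```

```text
clock: 6.95
position: [0.5626, 0.0387, 0.0232]
tool_rot: [3.137, -0.006, 1.256]
force: [2.1, 8.2, 4.6]
grip_width: 0.075
```

View pics/s5.png

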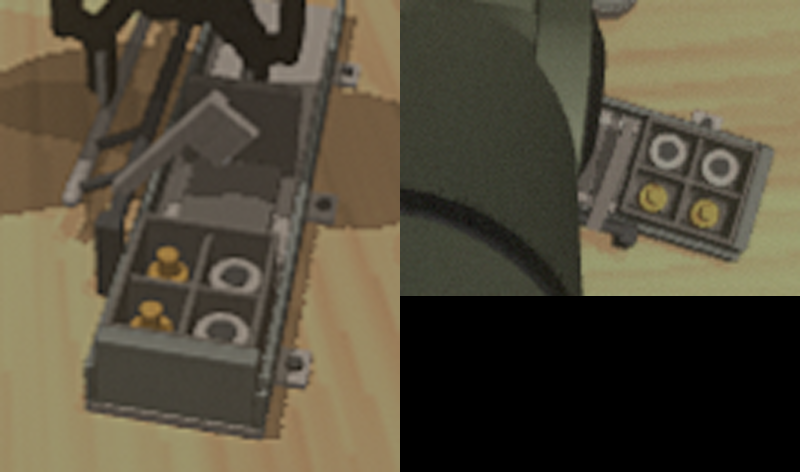

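```bash
python3 -m jog '[{"delta_pos":[1.2,3.8,0],"spin":0,"claw":0.12},{"delta_pos":[2.5,7.6,0],"spin":0,"claw":0.12},{"delta_pos":[2.5,7.6,5],"spin":0,"claw":0.12},{"delta_pos":[2.5,7.6,10],"spin":0,"claw":0.12},{"delta_pos":[2.5,7.6,15],"spin":0,"claw":0.12},{"delta_pos":[2.5,7.6,20],"spin":0,"claw":0.12},{"delta_pos":[2.5,7.6,25],"spin":0,"claw":0.12},{"delta_pos":[2.5,7.6,30],"spin":0,"claw":0.12}]'
python3 -m jog '[{"delta_pos":[0,0,5],"spin":0,"claw":0.12},{"delta_pos":[0,0,12],"spin":0,"claw":0.12},{"delta_pos":[0,0,40],"spin":0,"claw":0.12},{"delta_pos":[0,0,80],"spin":0,"claw":0.12},{"delta_pos":[10,40,120],"spin":0,"claw":0.12},{"delta_pos":[20,90,130],"spin":0,"claw":0.12},{"delta_pos":[30,140,130],"spin":0,"claw":0.12},{"delta_pos":[40,190,130],"spin":0,"claw":0.12}]'
python3 -m jog '[{"delta_pos":[0,50,0],"spin":0,"claw":0.12},{"delta_pos":[0,100,0],"spin":0,"claw":0.12},{"delta_pos":[0,100,0],"spin":0,"claw":0.12}]'
python3 - <<'E'
from h import *
import cv2
a=eyes.grab_frame("side")[150:320,270:380]; b=eyes.grab_frame("top")[125:240,215:435]
f=lambda i,w:cv2.resize(i,(w,int(w*i.shape[0]/i.shape[1])),interpolation=cv2.INTER_CUBIC)
a,b=f(a,250),f(b,550); h=max(len(a),len(b)); o=np.zeros((h,800,3),np.uint8); o[:len(a),:250]=a;o[:len(b),250:]=b
cv2.imwrite("pics/s6.png",o)
E
```

```text
clock: 7.85
position: [0.5654, 0.0462, 0.0538]
tool_rot: [3.137, -0.006, 1.255]
force: [0.2, 0.2, 1.6]
grip_width: 0.0749
clock: 8.65
position: [0.6036, 0.2284, 0.185]
tool_rot: [3.136, -0.007, 1.255]
force: [1.0, 0.6, 0.6]
grip_width: 0.0755
clock: 8.95
position: [0.6012, 0.3364, 0.1844]
tool_rot: [3.138, -0.009, 1.264]
force: [-0.3, -0.8, -1.4]
grip_width: 0.0751
```

View pics/s6.png

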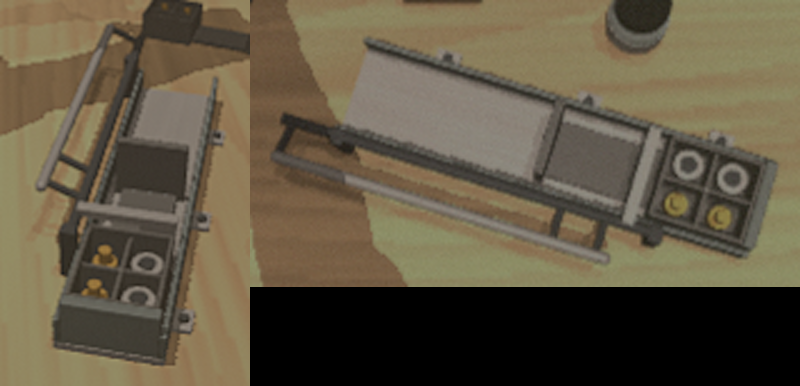

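```bash
python3 -c "
from workcell import bot
s=bot.observe();print(s['clock'],abs(s['qd']).max());bot.job_done()"
```

```text
9.05 0.04083048920097484
the job is handed in; nothing more can be done
```

The tray is home against the end stop, the gate is shut behind its box, and I handed the job in at 9.05 s; no verdict was reported.

- **How it was done:** With the gripper set to a 75 mm opening, one fingertip pressed the bar down. The pictures put the gate at about 0.85 rad. The other fingertip pushed the rear plate about 130 mm along the lane until the push force jumped to about 14 N. I then backed off 8 mm, let the bar up slowly and moved the arm clear.
- **Last checks:** The final side and top pictures show the flap down over the tongue, the box against the end stop and the bar back up. With the hand clear, the force readings were down to noise. I saw no sign that the carton, jar or bearing ring was disturbed.
- **Not measured:** I did not measure the final gap to the end stop from the picture. That the tray is home rests on the force jump and the fingertip position, which puts the plate's rear at about lane x +6 mm against the nominal +5. I did not compare the bystanders' positions before and after: the last crops leave out the bearing and most of the carton. The lane fit disagreed with the pictures by up to about 2 pixels, roughly 2 to 4 mm, and the starting tray fit by up to about 3.

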